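# Seat a lamp-socket cap in a handmade lamp's recess by feel

### The job

Fit the brass cap with the white lamp socket to the ceramic lamp: lay the cap flat on the lamp's top face clearly to one side of the round recess, then slide it gently across the face until it dips into the recess and sits fully home, and let go. The recess was cut by hand, off the lamp's centre, so feel for it with a light touch: the glaze chips if pressed or knocked hard. Leave the black-socket cap, the jar and the bowl where they are.

Things in the scene. Friction and masses are not known exactly. Their poses are not given: they have to be found in the camera images.
- cap: The cap to fit: flat brass disc 72 mm across, 8 mm thick, edges rounded 1 mm; brass neck 18 mm across from 8 to 30 mm up; white cylindrical lamp socket 34 mm across from 30 to 80 mm up. Loose, about 0.22 kg (varies 30 %). Origin at the centre of the disc's underside, z up along the socket. Starts upright on the pad.
- cap_grip (a point): Point on the axis of the cap's white socket, 55 mm above the disc's underside: a good grip from above, in any finger direction. Let go on the top face nearer than about 10 mm to the recess's centre, but not over it, the cap does not lie flat: it dips the edge nearest the recess into it and leans that way, and slides on in when pushed that way.
- pad: Black rubber parts pad, 290 x 150 x 10 mm, fixed on the bench; the two caps stand on its top, 10 mm above the bench. Origin at the centre of its underside, x along its length.
- lamp: White ceramic lamp body with leaf fins, stuck with clay to a locked steel banding wheel (200 mm across, 20 mm high); it does not move. Up to 216 mm across the fins. Origin on the bench on the lamp's axis, z up; its yaw means nothing. On top lies a flat, level, round ceramic plate 156 mm across, its face 140 mm above the bench, with the recess in its middle.
- lamp_top (a point): Point on the lamp's axis at the height of the top face. The recess, 75 mm across and 5 mm deep with a flat terracotta floor, takes the cap's disc with 1.5 mm play all round. Plate and recess sit 5 to 11 mm off this axis, in a direction that differs every time and is in no measured pose. A cap fully home has its underside 135 mm above the bench.
- spare_cap: Bystander: similar cap, black socket (34 mm across, 80 mm high over all) on a steel disc 92 mm across, too big for the recess; on the pad about 140 mm from the white one, either may be nearer the robot. Loose; origin at the centre of its underside.
- glue_jar: Bystander: loose jar, 56 mm across, 75 mm high, blue cap, standing on the bench. Origin at the centre of its underside.
- glaze_bowl: Bystander: loose terracotta bowl, 90 mm across, 40 mm high, on the bench. Origin at the centre of its underside.
Things that resemble listed ones, but are neither listed nor needed, are in the scene too. There is more than one size of the cap; the one meant has the size given above.

How it is judged:
By the outcome, as a careful person would: the job done as asked, in the order asked, and still so for the second after the job is handed in, with the robot touching nothing.
It also fails if it takes over 58 s, if anything falls off the work surface, if the arm or the gripper's body presses on something with over 40 N, if the wrist force passes 120 N, or if a joint passes its speed limit or range.

### The arm

A 6-joint arm with a two-finger parallel gripper is mounted at the origin on the work surface. World frame = base frame: x ahead of the robot, y to its left, z up, the work surface at z = 0. Lengths are in m, angles in rad, forces in N, time in s.
With the tool pointing down it reaches from about 0.35 to 0.725 m from the base axis. Payload 6 kg.
Tool frame: the origin (TCP) lies on the centre line of the jaws, within the pads' length; the fingertips stand 22 mm ahead of it and the grasp point (between the pads) lies 3 mm ahead of it; x points along the fingers, z is the direction in which the jaws open and shut, and the axes are right-handed (so a half turn about x gives the same grasp; the last joint's range is limited). The gripper opens to 85 mm and grips with 20 to 120 N. Pads are 22 mm wide; open, the fingers measure 114 mm over their backs; the gripper's body (76 mm by 85 mm) begins 54 mm behind the grasp point. The pads swing forward as they close: fully open they stand 13 mm farther back than shut.
Start: joints at [1.506, 0.04, 0.085, 0, -1.615, -0.334], TCP at [0.233, 0.553, 0.253] pointing down, gripper open.
Joint ranges: [-2.56, 2.56], [-1.29, 2.01], [-1.08, 1.49], [-3.29, 1.98], [-2.81, -0.18], [-2.99, 2.99]. Speed limits (rad/s): [2.57, 2.57, 3.01, 3.14, 3.14, 3.14].

### API

Orientations are given as a unit quaternion [x, y, z, w].
In Python, from rig import ctrl gives the robot as it stands.
- The arm moves only by the tool move_arm, never from a script. Its argument "moves" is a list that holds one entry, the list of rows, each a list of 7 numbers: the shift along the tool's x, y, z in mm, then the turn, a rotation vector about the tool's x, y, z in degrees, then the finger opening in mm, from 0 to 85.4. In form: [[[x, y, z, rx, ry, rz, grip], ...]]. A call has exactly 8 rows; each row shifts and turns the pose as measured when the row begins, along the tool's axes as they then stand; what a row does not reach is not made up. A row lasts 1/10 s, in which the tool goes at most 50 mm and 8.59 degrees, less where a joint would pass 70% of its speed; a pose out of reach is approached as far as the arm can. A call is refused whole if a number of a shift passes 50 or a number of a turn 8.59, either way. A call with a gripper value outside its range is refused whole. The fingers move at their own pace and stop on an object; "newtons" is the grip in N (left out, the last holds). Time passes only in rows, so rows that do not move let the fingers close, or fill a call up. It gives the time, the measured TCP pose, the force and the opening at its end, in the units of the state.
- ctrl.get_state(): the state, without advancing time (a new reading comes with each control period).
- ctrl.read_camera(name): name is "side" or "top"; returns a dict with "img" (480x640x3 uint8, blue, green, red), "range_z" (480x640 float32, m along the optical axis (not along the pixel's ray), 0 where there is no reading), "fx", "fy", "cx", "cy" (pixels), "k1" (the pictures are not rectified: a ray, as slopes to the right and down, at radius r is drawn at 1 + k1 r^2 times it, then the intrinsics apply), "world_from_camera" (4x4, takes a point from camera to world coordinates). Camera axes: x right, y down, z forward; pixel columns grow to the right and rows downward; lengths in m; the calibration is good to about 2 mm. A picture is of the moment at which its call begins.
- ctrl.hand_in(): hands the job in, once; it reports no verdict.
Trained networks look in the newest picture that a camera, given by its name, has taken for a name from the list of things; names that differ only in an ending like _2 or _b are one class to them, and where a whole thing is asked for, a point or a joint stands for the part that bears it (a point fixed in the world has none). Each returns a list of dicts, best first, with "p" (0 to 1); they miss things now and then, are a little off and sometimes report something else, mostly with a low value. They report only what shows in the picture. A call takes as long as a camera call. They do not tell look-alikes from the thing itself.
- ctrl.spot_in(camera, thing): "extent" ([left, top, width, height] in pixels, round what is visible of it).
The state is a dict: "clock": time; "joints": joint angles; "qvel": joint speeds; "effort": joint torques, N m; "tool_pos": TCP position; "tcp_rot": TCP orientation; "wrist_force": force on the tool from outside, world axes, zero at the start; "wrist_torque": the same for the moment, N m; "gripper_width": opening from 0.0 (shut) to 1.0 (fully open).
Only numpy, scipy, OpenCV 4.12 (cv2) and the standard library are available. Lean on these libraries where they do the work, as an engineer would, in place of code of your own. Each camera call takes 0.05 s, during which the arm holds its last target.

## Working session

There is one attempt and no reset: what is moved stays moved. The work goes in short steps, Python scripts to look and compute and a tool call to move; the robot and the scene stay as the last step left them, time stands still between calls to the robot, and variables do not carry over. Pictures are saved under pics/ and viewed, and the job is handed in when it is done.

Besides the shell and the picture viewer there is one more tool, called after ">>>" by a JSON object that holds its "op" and its "data". move_arm: Moves the arm, as the interface text tells. Its arguments: {"type":"object","properties":{"moves":{"type":"array","items":{"type":"array","items":{"type":"array","items":{"type":"number"}}}},"newtons":{"type":"number"}},"required":["moves"]}

```bash
ls; mkdir -p pics; cat > h.py <<'E'
import numpy as np, cv2
from rig import ctrl
from scipy.spatial.transform import Rotation as R
def px2ray(c,u,v):
    x=(np.asarray(u,float)-c['cx'])/c['fx'];y=(np.asarray(v,float)-c['cy'])/c['fy']
    xu,yu=x.copy(),y.copy()
    for _ in range(20):
        f=1+c['k1']*(xu**2+yu**2); xu=x/f;yu=y/f
    return xu,yu
def cloud(c):
    v,u=np.mgrid[0:480,0:640]
    x,y=px2ray(c,u,v);z=c['range_z']
    P=np.stack([x*z,y*z,z],-1); T=c['world_from_camera']
    W=P@T[:3,:3].T+T[:3,3]; W[z==0]=np.nan
    return W
def atz(c,u,v,h):
    x,y=px2ray(c,u,v);T=c['world_from_camera']
    d=np.stack([x,y,np.ones_like(x)],-1)@T[:3,:3].T;o=T[:3,3]
    return o+d*((h-o[2])/d[...,2])[...,None]
def proj(c,P):
    T=c['world_from_camera'];p=(np.asarray(P)-T[:3,3])@T[:3,:3]
    x,y=p[...,0]/p[...,2],p[...,1]/p[...,2];f=1+c['k1']*(x*x+y*y)
    return c['cx']+c['fx']*x*f,c['cy']+c['fy']*y*f
E
python3 - <<'E'
from h import *
s=ctrl.get_state()
for k in s: print(k,np.round(s[k],3))
for n in ['top','side']:
    c=ctrl.read_camera(n);cv2.imwrite(f'pics/{n}0.png',c['img'])
    print(n,c['fx'],c['cx'],c['cy'],c['k1'],np.round(c['world_from_camera'],3).tolist())
    W=cloud(c)
    for t in ['cap','spare_cap','lamp','pad','glue_jar','glaze_bowl']:
        for d in ctrl.spot_in(n,t)[:4]:
            l,tp,w,h=d['extent']; print(t,round(d['p'],2),np.round(d['extent']),np.round(W[int(min(479,max(0,tp+h/2))),int(min(639,max(0,l+w/2)))],3))
E
```

```text
pics
clock 0.0
joints [ 1.506  0.041  0.084 -0.    -1.616 -0.334]
qvel [ 0.002  0.002  0.     0.003 -0.001 -0.002]
effort [ 1.0000e-03 -3.6819e+01  3.4741e+01  6.9320e+00 -5.0000e-03  0.0000e+00]
tool_pos [0.233 0.553 0.252]
tcp_rot [-0.589 -0.391  0.59  -0.391]
wrist_force [-0.318 -0.904  0.16 ]
wrist_torque [-0.019  0.049 -0.038]
gripper_width 1.004
top 443.73540326855095 305.9561132236414 247.49636443516178 0.012341044281356918 [[-0.022, -0.997, 0.078, 0.489], [-1.0, 0.021, -0.013, -0.08], [0.012, -0.078, -0.997, 0.99], [0.0, 0.0, 0.0, 1.0]]
cap 0.91 [351. 277.  32.  33.] [ 0.464 -0.211  0.091]
cap 0.83 [264. 238.  43.  46.] [ 0.531 -0.05   0.11 ]
cap 0.72 [423. 282.  25.  28.] [ 0.454 -0.363  0.05 ]
spare_cap 0.61 [340. 211.  40.  41.] [ 0.59  -0.202  0.095]
lamp 0.94 [109. 209. 114.  99.] [0.541 0.177 0.136]
pad 0.82 [328. 199.  70. 127.] [ 0.53  -0.219  0.009]
glue_jar 0.96 [257. 326.  25.  33.] [ 0.369 -0.013  0.078]
glue_jar 0.23 [352. 278.  30.  34.] [ 0.462 -0.211  0.09 ]
glaze_bowl 0.93 [256. 145.  42.  39.] [ 0.756 -0.03   0.007]
side 512.1881430761682 316.2854619274507 243.98243375446808 -0.03399900617545024 [[0.904, -0.329, 0.273, 0.314], [-0.427, -0.703, 0.569, -0.634], [0.005, -0.631, -0.776, 0.881], [0.0, 0.0, 0.0, 1.0]]
cap 0.72 [273. 330.  42.  49.] [ 0.458 -0.242  0.065]
cap 0.59 [310. 416.  36.  37.] [ 0.453 -0.388  0.049]
cap 0.56 [265. 236.  48.  59.] [ 0.525 -0.065  0.073]
spare_cap 0.91 [329. 296.  54.  55.] [ 0.591 -0.229  0.056]
lamp 0.57 [204. 132.  97. 104.] [0.526 0.122 0.131]
pad 0.94 [241. 290. 170. 122.] [ 0.526 -0.233  0.009]
glue_jar 0.88 [188. 258.  34.  43.] [ 0.366 -0.032  0.075]
glaze_bowl 0.82 [360. 212.  40.  35.] [ 0.764 -0.018  0.015]
```

View pics/top0.png

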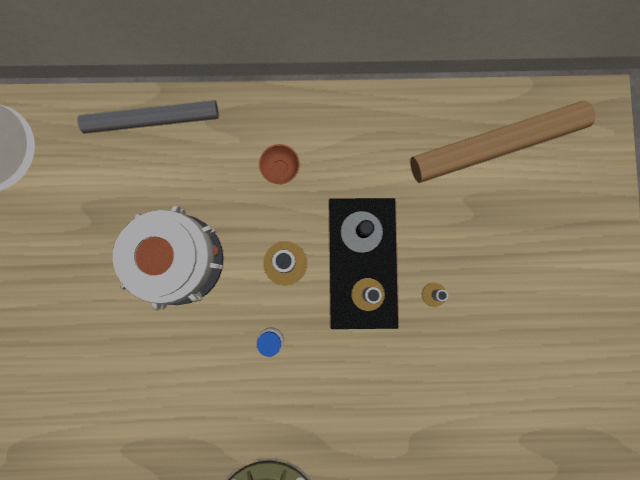

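View pics/side0.png

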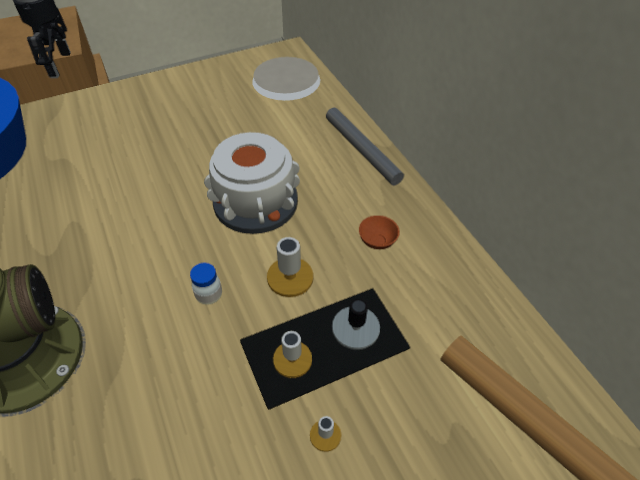

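Candidates for the cap:
- Brass cap with white socket on the pad: top (368,294), side (292,358).
- Larger brass cap on the bench: top (285,263), side (290,275).
- Small brass cap on the bench: top (434,295), side (325,435).
- Black-socket steel cap on the pad: top (362,231).

The recess shows as a terracotta disc at top (154,256). By the description I choose the brass cap on the pad. I'll check its size next.

```bash
cat > m.py <<'E'
from h import *
def circ(P):
    A=np.c_[2*P[:,:2],np.ones(len(P))];s=np.linalg.lstsq(A,(P[:,:2]**2).sum(1),rcond=None)[0]
    return s[0],s[1],np.sqrt(s[2]+s[0]**2+s[1]**2)
def rfit(P):
    for _ in range(6):
        x,y,r=circ(P);e=abs(np.hypot(P[:,0]-x,P[:,1]-y)-r);P=P[e<max(.0015,2*np.median(e))]
    return np.round([x,y,r],4),len(P)
def blob(mask,near):
    n,l,st,ce=cv2.connectedComponentsWithStats(mask.astype(np.uint8))
    k=min(range(1,n),key=lambda i:np.hypot(*(ce[i]-near))+1e4*(st[i,4]<60))
    m=(l==k).astype(np.uint8);cs,_=cv2.findContours(m,cv2.RETR_EXTERNAL,cv2.CHAIN_APPROX_NONE)
    c=max(cs,key=len)[:,0].astype(float);return m,c
def grow(c,d=.5):  # contour pixels lie half a pixel inside
    q=c-c.mean(0);return c+d*q/np.linalg.norm(q,axis=1,keepdims=True)
E
python3 - <<'E'
from m import *
C={n:ctrl.read_camera(n) for n in ['top','side']}
near={'top':dict(cap=(368,295),big=(285,263),small=(434,295),rec=(154,256)),'side':dict(cap=(292,358),big=(290,278),small=(325,435),rec=(249,156))}
for n,c in C.items():
    hsv=cv2.cvtColor(c['img'],cv2.COLOR_BGR2HSV);h,s,v=[hsv[...,i].astype(int) for i in range(3)]
    for k,q in near[n].items():
        print(n,k,[hsv[int(q[1])+dy,int(q[0])+dx].tolist() for dx,dy in [(0,0),(-13,0),(-8,6),(0,8)]])
    np.save(f'/tmp/{n}.npy',c['img'])
    W=cloud(c);g=abs(W[...,2]-.14)<.006
    m,ct=blob(g,near[n]['rec']);print('plate',rfit(atz(c,*grow(ct).T,.14)))
    g=(h<10)&(s>120)
    m,ct=blob(g,near[n]['rec']);ct=grow(ct);print('recess floor contour',rfit(atz(c,*ct.T,.135)),rfit(atz(c,*ct.T,.14)))
    print('recess z',np.nanmedian(W[m>0][:,2]))
    for k,hh in [('cap',.018),('big',.008),('small',.008)]:
        u,vv=near[n][k];g=(h>12)&(h<24)&(s>150)
        m,ct=blob(g,near[n][k]);hull=cv2.convexHull(ct.astype(np.int32))[:,0].astype(float)
        print(k,m.sum(),rfit(atz(c,*grow(ct).T,hh)))
big=C['top']['img'][180:330,240:460];cv2.imwrite('pics/crop1.png',cv2.resize(big,None,fx=3.5,fy=3.5,interpolation=cv2.INTER_CUBIC))
E
```

```text
top cap [[110, 20, 77], [20, 146, 133], [19, 139, 132], [20, 145, 130]]
top big [[109, 31, 65], [18, 47, 135], [135, 3, 169], [150, 2, 167]]
top small [[19, 31, 65], [20, 83, 142], [20, 140, 135], [20, 144, 133]]
top rec [[9, 151, 130], [9, 155, 127], [9, 153, 128], [8, 149, 128]]
plate (array([0.5459, 0.1993, 0.0786]), 231)
recess floor contour (array([0.5461, 0.2005, 0.0361]), 103) (array([0.5458, 0.1988, 0.0359]), 103)
recess z 0.1357630885002593
 ** On entry to DLASCL parameter number  4 had an illegal valuem.py:15: RuntimeWarning: invalid value encountered in divide
  q=c-c.mean(0);return c+d*q/np.linalg.norm(q,axis=1,keepdims=True)
Traceback (most recent call last):
  File "m.py", line 7, in rfit
    x,y,r=circ(P);e=abs(np.hypot(P[:,0]-x,P[:,1]-y)-r);P=P[e<max(.0015,2*np.median(e))]
          ~~~~^^^
  File "m.py", line 3, in circ
    A=np.c_[2*P[:,:2],np.ones(len(P))];s=np.linalg.lstsq(A,(P[:,:2]**2).sum(1),rcond=None)[0]
                                         ~~~~~~~~~~~~~~~^^^^^^^^^^^^^^^^^^^^^^^^^^^^^^^^^^
numpy.linalg.LinAlgError: SVD did not converge in Linear Least Squares
```

```bash
python3 - <<'E'
from m import *
C={n:ctrl.read_camera(n) for n in ['top','side']}
near={'top':dict(cap=(368,295),big=(285,263),small=(434,295),rec=(154,256)),'side':dict(cap=(292,358),big=(290,278),small=(325,435),rec=(249,156))}
big=C['top']['img'][180:330,240:460];cv2.imwrite('pics/crop1.png',cv2.resize(big,None,fx=3.5,fy=3.5,interpolation=cv2.INTER_CUBIC))
for n,c in C.items():
    hsv=cv2.cvtColor(c['img'],cv2.COLOR_BGR2HSV);h,s,v=[hsv[...,i].astype(int) for i in range(3)]
    W=cloud(c);g=abs(W[...,2]-.14)<.006
    m,ct=blob(g,near[n]['rec']);print(n,'plate',rfit(atz(c,*grow(ct).T,.14)))
    g=(h<12)&(s>110)
    m,ct=blob(g,near[n]['rec']);ct=grow(ct);print('recess floor contour',rfit(atz(c,*ct.T,.135)),rfit(atz(c,*ct.T,.14)))
    for k,hh in [('cap',.018),('big',.008),('small',.008)]:
        g=(h>12)&(h<24)&(s>118)
        m,ct=blob(g,near[n][k]);print(k,m.sum(),rfit(atz(c,*grow(ct).T,hh)))
    # socket from depth points
    for k,z0 in [('cap',.01),('big',0),('small',0)]:
        l=near[n][k];sel=np.zeros((480,640),bool);sel[l[1]-45:l[1]+40,l[0]-30:l[0]+30]=1
        P=W[sel&(W[...,2]>z0+.04)&(W[...,2]<z0+.1)]
        if len(P)>10: print('  socket',k,len(P),np.round(np.nanpercentile(P[:,2],[50,95,99]),4),rfit(P))
E
```

```text
top plate (array([0.5459, 0.1994, 0.0786]), 231)
recess floor contour (array([0.5462, 0.2004, 0.0363]), 105) (array([0.5458, 0.1988, 0.036 ]), 105)
cap 601 (array([ 0.46  , -0.2253,  0.0365]), 93)
big 1041 (array([ 0.5325, -0.0459,  0.0483]), 122)
small 297 (array([ 0.4557, -0.3722,  0.0264]), 48)
  socket cap 255 [0.0898 0.0924 0.093 ] (array([ 0.4605, -0.2226,  0.0147]), 99)
  socket big 17 [0.0778 0.0966 0.0973] (array([ 0.5323, -0.045 ,  0.0226]), 17)
  socket small 145 [0.0599 0.0628 0.0638] (array([ 0.4561, -0.3732,  0.0109]), 70)
side plate (array([0.5467, 0.1959, 0.0803]), 124)
recess floor contour (array([0.5492, 0.2029, 0.0341]), 57) (array([0.5477, 0.1973, 0.0339]), 57)
cap 851 (array([ 0.4609, -0.2285,  0.0365]), 69)
big 1135 (array([ 0.5326, -0.0505,  0.0482]), 67)
small 550 (array([ 0.4565, -0.3766,  0.0268]), 57)
  socket cap 455 [0.0896 0.0932 0.0943] (array([ 0.4612, -0.2281,  0.0145]), 240)
  socket big 397 [0.0731 0.0971 0.0994] (array([ 0.5348, -0.0461,  0.0225]), 365)
  socket small 250 [0.0597 0.0626 0.0634] (array([ 0.4569, -0.3767,  0.011 ]), 126)
```

View pics/crop1.png

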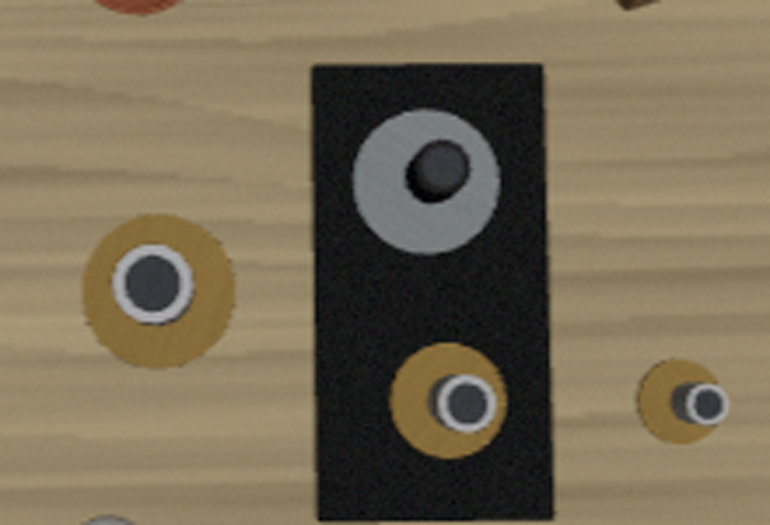

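Sizes at the seen rims, by radius:
- Pad cap 36.5 mm, or 73 mm across. This is the one meant.
- Bench cap 48 mm, too big.
- Small cap 26.5 mm, too small.

The crop shows the chosen cap on the black pad at about crop (448,400), next to the black-socket one. The recess centre is near (0.546, 0.199). Now the first reach.

```bash
cat >> h.py <<'E'
def go(tgt,yaw=None):
    s=ctrl.get_state();r=R.from_quat(s['tcp_rot']);M=r.as_matrix()
    print('t',round(s['clock'],2),'pos',np.round(np.array(s['tool_pos'])*1000,1),'F',np.round(s['wrist_force'],2),'T',np.round(s['wrist_torque'],3),'w',round(s['gripper_width'],3))
    print('tool x,y,z in world:',np.round(M.T,3).tolist())
    print('shift mm in tool:',np.round(r.inv().apply(np.array(tgt)-s['tool_pos'])*1000,1))
    return s,r
E
python3 - <<'E'
from h import *
go([.4605,-.2265,.2])
E
```

```text
t 0.9 pos [232.9 552.9 253.2] F [ 0.41 -0.95 -0.34] T [-0.044 -0.074  0.006] w 0.999
tool x,y,z in world: [[-0.0, -0.0, -1.0], [0.922, -0.388, 0.0], [-0.388, -0.922, 0.0]]
shift mm in tool: [ 53.3 512.3 629.9]
```

>>> {"op": "move_arm", "data": {"moves": [[[0,30,37,0,0,0,85],[0,30,37,0,0,0,85],[0,30,37,0,0,0,85],[0,30,37,0,0,0,85],[0,30,37,0,0,0,85],[0,30,37,0,0,0,85],[0,30,37,0,0,0,85],[0,30,37,0,0,0,85]]], "newtons": 25}}

```text
clock: 1.7
tool_pos: [0.3402, 0.1779, 0.2508]
tcp_rot: [-0.587, -0.392, 0.588, -0.395]
wrist_force: [1.6, 0.7, -0.5]
gripper_width: 0.991
```

```bash
python3 - <<'E'
from h import *
go([.4605,-.2265,.2])
E
```

```text
t 1.7 pos [340.2 177.9 250.8] F [ 1.63  0.73 -0.52] T [ 0.022 -0.185  0.074] w 0.991
tool x,y,z in world: [[0.001, -0.006, -1.0], [0.925, -0.38, 0.003], [-0.38, -0.925, 0.005]]
shift mm in tool: [ 53.3 264.9 328. ]
```

>>> {"op": "move_arm", "data": {"moves": [[[0,30,38,0,0,0,85],[0,30,38,0,0,0,85],[0,30,38,0,0,0,85],[0,30,38,0,0,0,85],[0,30,38,0,0,0,85],[0,30,38,0,0,0,85],[0,30,38,0,0,0,85],[10,28,34,0,0,0,85]]]}}

```text
clock: 2.5
tool_pos: [0.447, -0.2049, 0.2477]
tcp_rot: [0.592, 0.391, -0.582, 0.398]
wrist_force: [0.3, 1.4, 1.2]
gripper_width: 0.995
```

```bash
python3 - <<'E'
from h import *
go([.4605,-.2265,.16])
E
```

```text
t 2.5 pos [ 447.  -204.9  247.7] F [0.34 1.38 1.25] T [ 0.123 -0.107 -0.025] w 0.995
tool x,y,z in world: [[0.016, -0.0, -1.0], [0.926, -0.378, 0.015], [-0.377, -0.926, -0.006]]
shift mm in tool: [87.9 19.3 15.4]
```

```bash
cat >> h.py <<'E'
_go=go
def go(tgt):
    s,r=_go(tgt);a=r.apply([1,0,0]);w=np.cross(a,[0,0,-1]);print('levelling turn deg in tool:',np.round(np.degrees(r.inv().apply(w)),2));return s,r
E
```

>>> {"op": "move_arm", "data": {"moves": [[[15,10,8,0,-0.3,-0.8,85],[20,9,7,0,0,0,85],[20,0,0,0,0,0,85],[20,0,0,0,0,0,85],[10,0,0,0,0,0,85],[0,0,0,0,0,0,85],[0,0,0,0,0,0,85],[0,0,0,0,0,0,85]]]}}

```text
clock: 3.3
tool_pos: [0.4591, -0.234, 0.1593]
tcp_rot: [-0.588, -0.391, 0.589, -0.391]
wrist_force: [-0.2, 0.5, 0.7]
gripper_width: 0.997
```

```bash
python3 - <<'E'
from h import *
go([.4605,-.2265,.068])
C={n:ctrl.read_camera(n) for n in ['top','side']}
for n,c in C.items(): cv2.imwrite(f'pics/{n}1.png',c['img'])
cv2.imwrite('pics/s1.png',cv2.resize(C['side']['img'][180:480,180:480],None,fx=2,fy=2,interpolation=cv2.INTER_CUBIC))
E
```

```text
t 3.3 pos [ 459.1 -234.   159.3] F [-0.23  0.54  0.71] T [ 0.043 -0.03  -0.04 ] w 0.997
tool x,y,z in world: [[-0.001, -0.001, -1.0], [0.922, -0.387, -0.0], [-0.387, -0.922, 0.001]]
shift mm in tool: [91.3 -1.5 -7.6]
levelling turn deg in tool: [-0.    0.07  0.03]
```

View pics/s1.png

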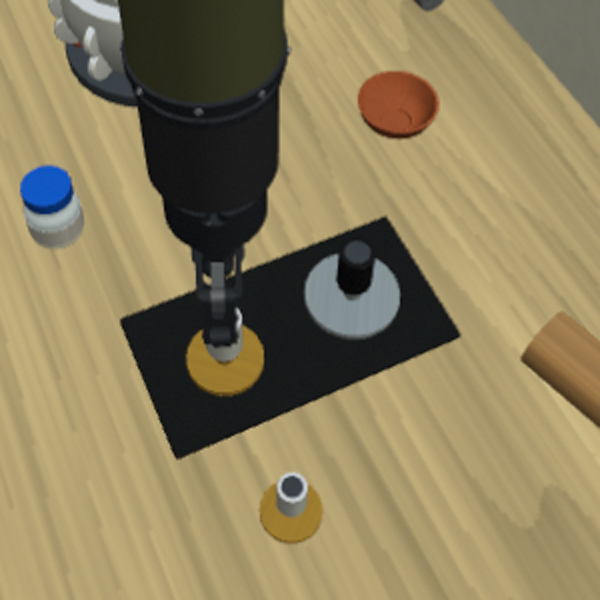

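View pics/top1.png

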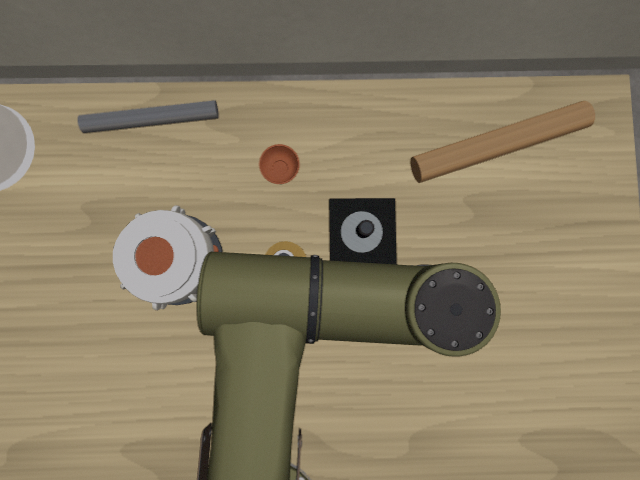

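The side view shows the hand above the chosen cap, jaws open across it, black-socket cap well clear. The top view is blocked by the arm. Descending.

>>> {"op": "move_arm", "data": {"moves": [[[0,-1,-8,0,0,0,85],[20,0,0,0,0,0,85],[20,0,0,0,0,0,85],[20,0,0,0,0,0,85],[16,0,0,0,0,0,85],[10,0,0,0,0,0,85],[0,0,0,0,0,0,85],[0,0,0,0,0,0,85]]]}}

```text
clock: 4.2
tool_pos: [0.4655, -0.2235, 0.0764]
tcp_rot: [0.591, 0.389, -0.586, 0.395]
wrist_force: [0.6, 0.2, 0.2]
gripper_width: 0.995
```

```bash
python3 - <<'E'
from h import *
go([.4605,-.2265,.068])
E
```

```text
t 4.2 pos [ 465.5 -223.5   76.4] F [0.59 0.15 0.22] T [0.005 0.046 0.06 ] w 0.995
tool x,y,z in world: [[0.01, -0.003, -1.0], [0.923, -0.386, 0.01], [-0.386, -0.923, -0.001]]
shift mm in tool: [ 8.4 -3.6  4.7]
levelling turn deg in tool: [ 0.   -0.07 -0.57]
```

>>> {"op": "move_arm", "data": {"moves": [[[4,-4,5,0,0,-0.6,85],[4,0,0,0,0,0,85],[0,0,0,0,0,0,85],[0,0,0,0,0,0,30],[0,0,0,0,0,0,30],[0,0,0,0,0,0,30],[0,0,0,0,0,0,30],[0,0,0,0,0,0,30]]], "newtons": 25}}

```text
clock: 5.0
tool_pos: [0.4611, -0.2273, 0.071]
tcp_rot: [0.59, 0.391, -0.587, 0.392]
wrist_force: [1.0, -0.7, -0.3]
gripper_width: 0.392
```

```bash
python3 - <<'E'
from h import *
go([.4605,-.2265,.068])
c=ctrl.read_camera('side')
cv2.imwrite('pics/s2.png',cv2.resize(c['img'][230:430,220:420],None,fx=3,fy=3,interpolation=cv2.INTER_CUBIC))
E
```

```text
t 5.0 pos [ 461.1 -227.3   71. ] F [ 0.96 -0.7  -0.27] T [-0.13   0.018 -0.061] w 0.392
tool x,y,z in world: [[0.004, 0.001, -1.0], [0.923, -0.386, 0.003], [-0.386, -0.923, -0.002]]
shift mm in tool: [ 3.  -0.8 -0.5]
levelling turn deg in tool: [-0.   -0.11 -0.19]
```

View pics/s2.png

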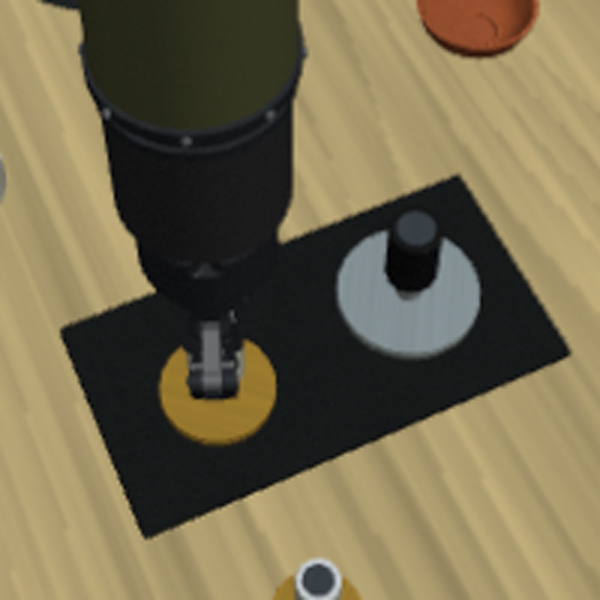

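Gripped at 33.5 mm opening, on the 34 mm socket; the side view shows the hand closed on the right cap. TCP stands 61 mm above the cap's underside. Lifting.

>>> {"op": "move_arm", "data": {"moves": [[[-10,0,0,0,0,0,30],[-25,0,0,0,0,0,30],[-35,0,0,0,0,0,30],[-35,0,0,0,0,0,30],[-35,0,0,0,0,0,30],[-25,0,0,0,0,0,30],[-10,0,0,0,0,0,30],[0,0,0,0,0,0,30]]]}}

```text
clock: 5.85
tool_pos: [0.4583, -0.2269, 0.253]
tcp_rot: [0.589, 0.393, -0.589, 0.391]
wrist_force: [0.8, 0.1, -3.2]
gripper_width: 0.389
```

```bash
python3 - <<'E'
from h import *
go([.5207,.2078,.25])
E
```

```text
t 5.85 pos [ 458.3 -226.9  253. ] F [ 0.77  0.06 -3.23] T [-0.059  0.002  0.043] w 0.389
tool x,y,z in world: [[-0.001, 0.003, -1.0], [0.922, -0.386, -0.002], [-0.386, -0.922, -0.002]]
shift mm in tool: [   4.1 -110.3 -425.1]
levelling turn deg in tool: [-0.   -0.11  0.12]
```

>>> {"op": "move_arm", "data": {"moves": [[[0,-4,-15,0,0,0,30],[0,-8,-30,0,0,0,30],[0,-9,-35,0,0,0,30],[0,-9,-35,0,0,0,30],[0,-9,-35,0,0,0,30],[0,-9,-35,0,0,0,30],[0,-9,-35,0,0,0,30],[0,-9,-35,0,0,0,30]]]}}

```text
clock: 6.65
tool_pos: [0.4927, 0.0404, 0.2389]
tcp_rot: [-0.585, -0.394, 0.596, -0.384]
wrist_force: [0.1, 0.1, -1.1]
gripper_width: 0.391
```

```bash
python3 - <<'E'
from h import *
go([.5207,.2078,.25])
E
```

```text
t 6.65 pos [492.7  40.4 238.9] F [ 0.09  0.09 -1.07] T [-0.05  -0.159 -0.044] w 0.391
tool x,y,z in world: [[-0.021, 0.003, -1.0], [0.919, -0.393, -0.02], [-0.393, -0.919, 0.005]]
shift mm in tool: [ -11.1  -40.4 -164.9]
levelling turn deg in tool: [0.   0.3  1.17]
```

>>> {"op": "move_arm", "data": {"moves": [[[-8,-9,-35,0,0.3,1.1,30],[-5,-9,-35,0,0,0,30],[0,-8,-30,0,0,0,30],[0,-6,-25,0,0,0,30],[0,-4,-15,0,0,0,30],[0,-2,-8,0,0,0,30],[0,0,0,0,0,0,30],[0,0,0,0,0,0,30]]]}}

```text
clock: 7.45
tool_pos: [0.5121, 0.2002, 0.2374]
tcp_rot: [-0.582, -0.392, 0.597, -0.389]
wrist_force: [-0.3, -0.0, -1.9]
gripper_width: 0.389
```

```bash
python3 - <<'E'
from h import *
go([.5207,.2078,.216])
C={n:ctrl.read_camera(n) for n in ['top','side']}
for n,c in C.items(): cv2.imwrite(f'pics/{n}3.png',c['img'])
cv2.imwrite('pics/s3.png',cv2.resize(C['side']['img'][60:260,140:340],None,fx=3,fy=3,interpolation=cv2.INTER_CUBIC))
E
```

```text
t 7.45 pos [512.1 200.2 237.4] F [-0.35 -0.03 -1.88] T [-0.016 -0.122 -0.   ] w 0.389
tool x,y,z in world: [[-0.02, -0.008, -1.0], [0.921, -0.389, -0.015], [-0.388, -0.921, 0.015]]
shift mm in tool: [ 21.1   5.3 -10.7]
levelling turn deg in tool: [-0.    0.86  0.85]
```

View pics/s3.png

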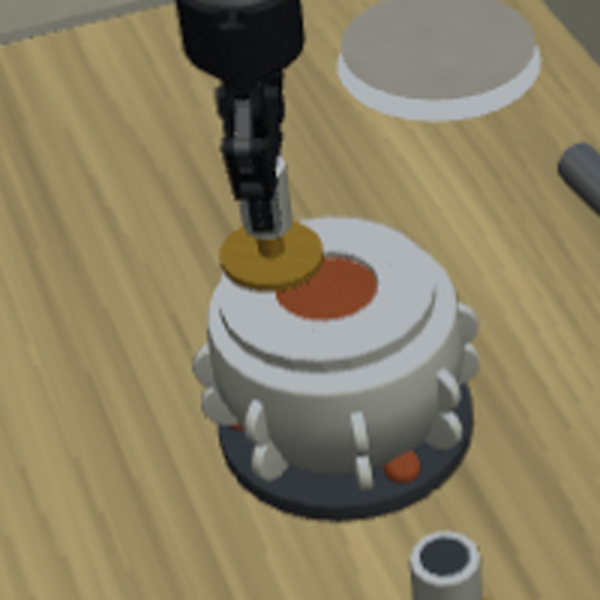

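View pics/top3.png

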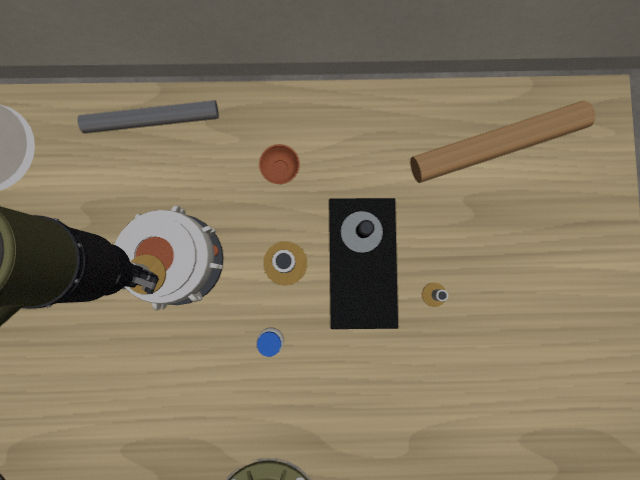

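The side view shows the cap held level over the plate, left of the recess (crop (270,255) against the recess at (325,290)). In the top view the cap is at (148,272) and the recess at (154,253). Levelling and lowering to about 10 mm above the face, then measuring both.

>>> {"op": "move_arm", "data": {"moves": [[[5,3,-6,0,0.8,0.8,30],[8,2,-5,0,0,0,30],[8,0,0,0,0,0,30],[5,0,0,0,0,0,30],[0,0,0,0,0,0,30],[0,0,0,0,0,0,30],[0,0,0,0,0,0,30],[0,0,0,0,0,0,30]]]}}

```text
clock: 8.35
tool_pos: [0.5219, 0.2066, 0.2097]
tcp_rot: [0.59, 0.39, -0.589, 0.39]
wrist_force: [0.3, -0.1, -2.2]
gripper_width: 0.392
```

```bash
cat > rel.py <<'E'
from m import *
from scipy.optimize import least_squares
def fixfit(P,r,x0):
    f=lambda q:np.hypot(P[:,0]-q[0],P[:,1]-q[1])-r
    o=least_squares(f,x0,loss='soft_l1',f_scale=.0007);return o.x,np.sqrt(np.median(f(o.x)**2)),len(P)
def rel(save=None,zb=None):
    s=ctrl.get_state();tp=np.array(s['tool_pos']);M=R.from_quat(s['tcp_rot']).as_matrix()
    if zb is None: zb=tp[2]-.061
    out={}
    for n in ['side','top']:
        c=ctrl.read_camera(n);hsv=cv2.cvtColor(c['img'],cv2.COLOR_BGR2HSV);h,sa,v=[hsv[...,i].astype(int) for i in range(3)]
        u,w=proj(c,np.array([tp[0],tp[1],zb+.008]))
        win=np.zeros(h.shape,bool);win[int(w)-45:int(w)+45,int(u)-45:int(u)+45]=1
        g=win&(h>=13)&(h<26)&(sa>118)&(v>70)
        m,ct=blob(g,(u,w));hull=cv2.convexHull(ct.astype(np.float32))[:,0]
        # dense hull
        k=[]; 
        for a,b in zip(hull,np.roll(hull,-1,0)):
            if np.hypot(*(b-a))<9: k+= [a,(a+b)/2]
        P=atz(c,*grow(np.array(k)).T,zb+.007)
        cap,e1,n1=fixfit(P,.036,tp[:2])
        print(n,'cap',np.round(cap*1000,1),'err',round(e1*1e3,2),n1,' cap-tcp in tool yz',np.round((cap-tp[:2])@M[:2,1:]*1000,1))
        out[n]=(c,cap)
        if save: 
            q=(int(u)-60,int(w)-60);im=c['img'][max(0,q[1]):q[1]+120,max(0,q[0]):q[0]+120];cv2.imwrite(f'pics/{save}_{n}.png',cv2.resize(im,None,fx=4.5,fy=4.5,interpolation=cv2.INTER_CUBIC))
    return out
E
python3 - <<'E'
from h import *
go([.5207,.2078,.201])
from rel import *
rel('a')
E
```

```text
t 8.35 pos [521.9 206.6 209.7] F [ 0.29 -0.14 -2.17] T [-0.056  0.048 -0.03 ] w 0.392
tool x,y,z in world: [[0.002, 0.001, -1.0], [0.92, -0.392, 0.001], [-0.392, -0.92, -0.001]]
shift mm in tool: [ 8.7 -1.6 -0.6]
levelling turn deg in tool: [ 0.   -0.08 -0.06]
side cap [522.9 201.7] err 1.34 32  cap-tcp in tool yz [2.8 4.1]
top cap [521.5 206.5] err 0.38 30  cap-tcp in tool yz [-0.4  0.2]
```

View pics/a_side.png

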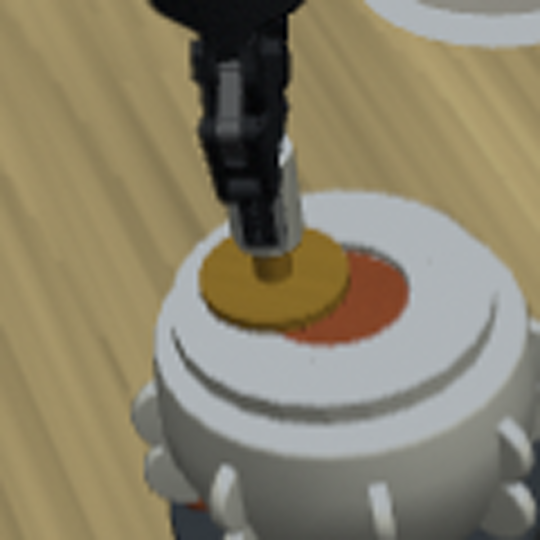

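>>> {"op": "move_arm", "data": {"moves": [[[2,-2,-2,0,0,0,30],[2,-1,-1,0,0,0,30],[1.5,0,0,0,0,0,30],[1,0,0,0,0,0,30],[0,0,0,0,0,0,30],[0,0,0,0,0,0,30],[0,0,0,0,0,0,30],[0,0,0,0,0,0,30]]]}}

```text
clock: 9.25
tool_pos: [0.5203, 0.2111, 0.203]
tcp_rot: [0.591, 0.39, -0.589, 0.39]
wrist_force: [0.2, 0.4, -1.6]
gripper_width: 0.39
```

```bash
python3 - <<'E'
from h import *
go([.546,.1988,.201])
E
```

```text
t 9.25 pos [520.3 211.1 203. ] F [ 0.2   0.44 -1.6 ] T [-0.068 -0.007 -0.038] w 0.39
tool x,y,z in world: [[0.002, 0.001, -1.0], [0.92, -0.391, 0.001], [-0.391, -0.92, -0.002]]
shift mm in tool: [ 2.  28.5  1.2]
levelling turn deg in tool: [-0.   -0.12 -0.08]
```

>>> {"op": "move_arm", "data": {"moves": [[[0.5,0,1,0,0,0,30],[0.5,0,0,0,0,0,30],[0.5,0,0,0,0,0,30],[0.5,0,0,0,0,0,30],[0,0,0,0,0,0,30],[0,0,0,0,0,0,30],[0,0,0,0,0,0,30],[0,0,0,0,0,0,30]]]}}

```text
clock: 10.05
tool_pos: [0.5199, 0.21, 0.201]
tcp_rot: [0.591, 0.39, -0.589, 0.39]
wrist_force: [-0.6, -0.7, -1.5]
gripper_width: 0.39
```

```bash
python3 - <<'E'
from h import *
go([.546,.1988,.201])
E
```

```text
t 10.05 pos [519.9 210.  201. ] F [-0.64 -0.69 -1.5 ] T [-0.041  0.004  0.007] w 0.39
tool x,y,z in world: [[0.002, 0.002, -1.0], [0.92, -0.392, 0.002], [-0.392, -0.92, -0.002]]
shift mm in tool: [ 0.1 28.4  0.1]
levelling turn deg in tool: [-0.   -0.13 -0.09]
```

>>> {"op": "move_arm", "data": {"moves": [[[0.4,0,0,0,0,0,30],[0.3,0,0,0,0,0,30],[0,0,0,0,0,0,30],[0,0,0,0,0,0,30],[0,0,0,0,0,0,30],[0,0,0,0,0,0,30],[0,0,0,0,0,0,30],[0,0,0,0,0,0,30]]]}}

```text
clock: 10.85
tool_pos: [0.52, 0.21, 0.201]
tcp_rot: [0.591, 0.39, -0.589, 0.39]
wrist_force: [-0.2, -0.4, -0.1]
gripper_width: 0.392
```

```bash
python3 - <<'E'
from h import *
go([.546,.1988,.201])
E
```

```text
t 10.85 pos [520. 210. 201.] F [-0.2  -0.36 -0.09] T [-0.035  0.164 -0.011] w 0.392
tool x,y,z in world: [[0.003, 0.002, -1.0], [0.92, -0.392, 0.002], [-0.392, -0.92, -0.003]]
shift mm in tool: [ 0.  28.3  0.2]
levelling turn deg in tool: [ 0.   -0.16 -0.13]
```

Contact: z stopped at 201.0 and wrist Fz rose from about -1.8 to 0. I'll let the cap lie flat by opening slightly, then regrip lightly.

>>> {"op": "move_arm", "data": {"moves": [[[0,0,0,0,0,0,42],[0,0,0,0,0,0,42],[0,0,0,0,0,0,42],[0,0,0,0.0,-0.1,-0.1,42],[0,0,0,0,0,0,30],[0,0,0,0,0,0,30],[0,0,0,0,0,0,30],[0,0,0,0,0,0,30]]], "newtons": 20}}

```text
clock: 11.65
tool_pos: [0.5206, 0.2101, 0.2021]
tcp_rot: [0.591, 0.39, -0.589, 0.39]
wrist_force: [-0.2, 0.5, 0.2]
gripper_width: 0.389
```

```bash
python3 - <<'E'
from h import *
go([.546,.1988,.201])
from rel import *
rel('b',zb=.14)
E
```

```text
t 11.65 pos [520.6 210.1 202.1] F [-0.24  0.55  0.2 ] T [-0.037  0.071 -0.005] w 0.389
tool x,y,z in world: [[0.003, 0.001, -1.0], [0.92, -0.392, 0.002], [-0.392, -0.92, -0.002]]
shift mm in tool: [ 1.1 27.8  0.4]
levelling turn deg in tool: [-0.   -0.13 -0.11]
side cap [521.1 205.8] err 1.27 40  cap-tcp in tool yz [2.2 3.8]
top cap [519.8 209.8] err 0.35 30  cap-tcp in tool yz [-0.6  0.6]
```

View pics/b_top.png

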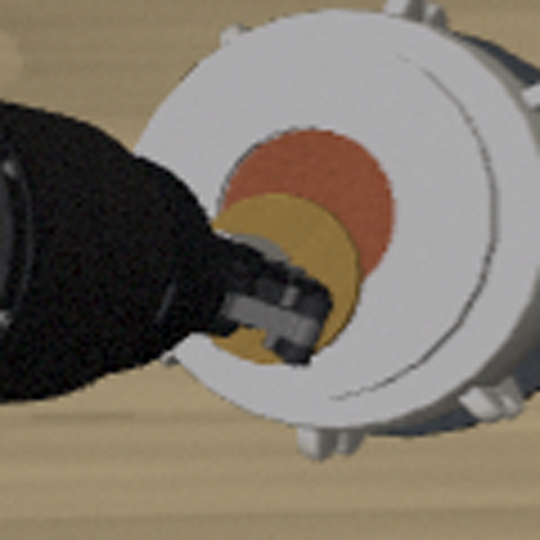

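View pics/b_side.png

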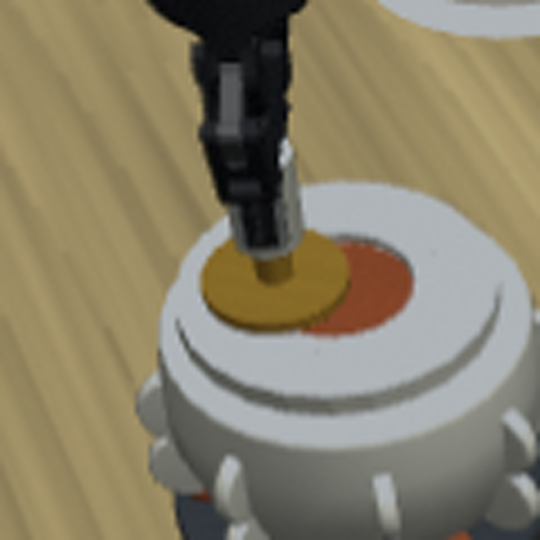

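The cap lies flat about 28 mm from the recess centre. In the top crop it overlaps the lower-left edge of the recess (cap at (290,275), recess at (305,215)). Now sliding along tool +y with slight down bias.

>>> {"op": "move_arm", "data": {"moves": [[[0.2,1,0,0,0,0,30],[0.2,2,0,0,0,0,30],[0.2,2,0,0,0,0,30],[0.2,2,0,0,0,0,30],[0.2,2,0,0,0,0,30],[0.2,2,0,0,0,0,30],[0.2,0,0,0,0,0,30],[0.2,0,0,0,0,0,30]]]}}

```text
clock: 12.55
tool_pos: [0.5316, 0.2057, 0.202]
tcp_rot: [0.591, 0.39, -0.588, 0.39]
wrist_force: [-2.3, 1.1, 2.9]
gripper_width: 0.394
```

```bash
python3 - <<'E'
from h import *
go([.546,.1988,.202])
E
```

```text
t 12.55 pos [531.6 205.7 202. ] F [-2.28  1.06  2.92] T [0.145 0.859 0.   ] w 0.394
tool x,y,z in world: [[0.003, 0.002, -1.0], [0.92, -0.391, 0.002], [-0.391, -0.92, -0.004]]
shift mm in tool: [ 0.  16.   0.7]
levelling turn deg in tool: [ 0.   -0.2  -0.13]
```

>>> {"op": "move_arm", "data": {"moves": [[[0.1,2,0.1,0,0,0,30],[0.1,2,0.1,0,0,0,30],[0.1,2,0.1,0,0,0,30],[0.1,2,0,0,0,0,30],[0.1,1,0,0,0,0,30],[0.1,1,0,0,0,0,30],[0.1,0,0,0,0,0,30],[0.1,0,0,0,0,0,30]]]}}

```text
clock: 13.35
tool_pos: [0.5414, 0.2013, 0.2019]
tcp_rot: [0.591, 0.39, -0.588, 0.39]
wrist_force: [-1.1, 0.8, 3.6]
gripper_width: 0.395
```

```bash
python3 - <<'E'
from h import *
go([.546,.1988,.202])
from rel import *
rel('c',zb=.14)
E
```

```text
t 13.35 pos [541.4 201.3 201.9] F [-1.12  0.83  3.62] T [ 0.255  1.113 -0.024] w 0.395
tool x,y,z in world: [[0.004, 0.003, -1.0], [0.92, -0.391, 0.002], [-0.391, -0.92, -0.004]]
shift mm in tool: [-0.1  5.2  0.5]
levelling turn deg in tool: [ 0.   -0.24 -0.14]
side cap [541.2 196.5] err 1.48 36  cap-tcp in tool yz [1.7 4.5]
top cap [540.  201.1] err 0.26 32  cap-tcp in tool yz [-1.2  0.8]
```

View pics/c_top.png

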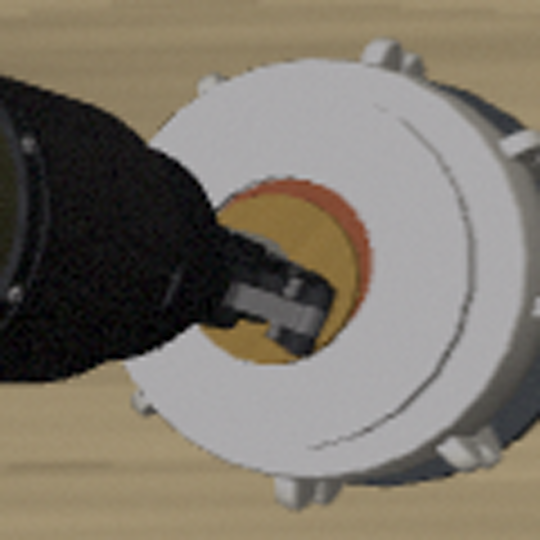

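View pics/c_side.png

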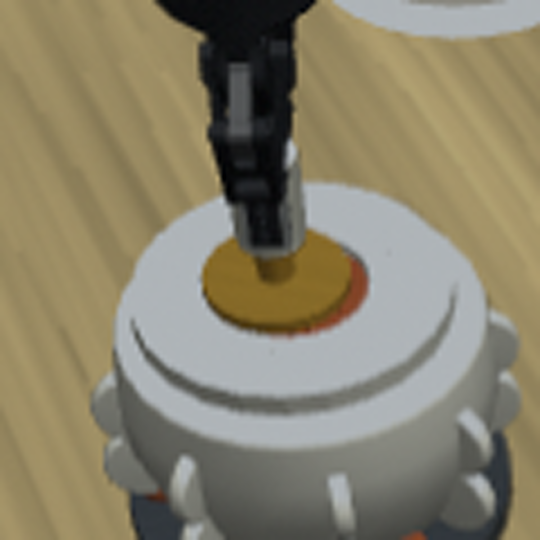

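The top crop shows only a crescent of terracotta left at the upper right of the cap (about 6 mm to go); the side crop agrees. Continuing in 1 mm steps.

>>> {"op": "move_arm", "data": {"moves": [[[0.1,1,0,0,0,0,30],[0.1,1,0,0,0,0,30],[0.2,1,0,0,0,0,30],[0.2,1,0,0,0,0,30],[0.2,1,0,0,0,0,30],[0.2,0,0,0,0,0,30],[0.2,0,0,0,0,0,30],[0.2,0,0,0,0,0,30]]]}}

```text
clock: 14.25
tool_pos: [0.5467, 0.1991, 0.2007]
tcp_rot: [0.592, 0.39, -0.588, 0.39]
wrist_force: [-1.9, 0.1, 4.5]
gripper_width: 0.391
```

```bash
python3 - <<'E'
from h import *
go([.546,.1988,.202])
E
```

```text
t 14.25 pos [546.7 199.1 200.7] F [-1.86  0.13  4.48] T [0.268 0.947 0.071] w 0.391
tool x,y,z in world: [[0.005, 0.003, -1.0], [0.92, -0.391, 0.003], [-0.391, -0.92, -0.005]]
shift mm in tool: [-1.3 -0.5  0.5]
levelling turn deg in tool: [-0.   -0.27 -0.19]
```

z has started to drop (202.0 to 200.7). Continuing in finer steps.

>>> {"op": "move_arm", "data": {"moves": [[[0.2,0.5,0,0,0,0,30],[0.2,0.5,0,0,0,0,30],[0.2,0.5,0,0,0,0,30],[0.3,0,0,0,0,0,30],[0.3,0,0,0,0,0,30],[0.3,0,0,0,0,0,30],[0.3,0,0,0,0,0,30],[0,0,0,0,0,0,30]]]}}

```text
clock: 15.05
tool_pos: [0.5482, 0.1983, 0.1981]
tcp_rot: [0.591, 0.39, -0.588, 0.39]
wrist_force: [-1.5, -0.3, 1.0]
gripper_width: 0.391
```

```bash
python3 - <<'E'
from h import *
go([.546,.1988,.202])
from rel import *
rel('d',zb=.138)
E
```

```text
t 15.05 pos [548.2 198.3 198.1] F [-1.51 -0.27  1.02] T [-0.048  0.421 -0.019] w 0.391
tool x,y,z in world: [[0.005, 0.002, -1.0], [0.92, -0.391, 0.003], [-0.391, -0.92, -0.004]]
shift mm in tool: [-3.9 -2.2  0.4]
levelling turn deg in tool: [ 0.   -0.22 -0.19]
side cap [546.  194.2] err 0.57 32  cap-tcp in tool yz [-0.4  4.7]
top cap [544.4 198.3] err 0.22 34  cap-tcp in tool yz [-3.4  1.5]
```

View pics/d_top.png

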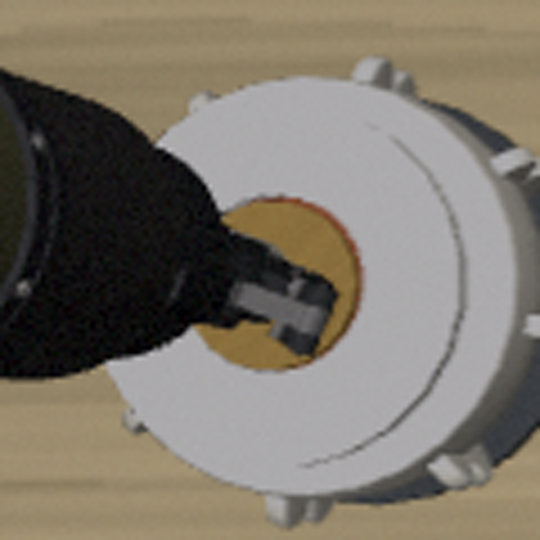

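View pics/d_side.png

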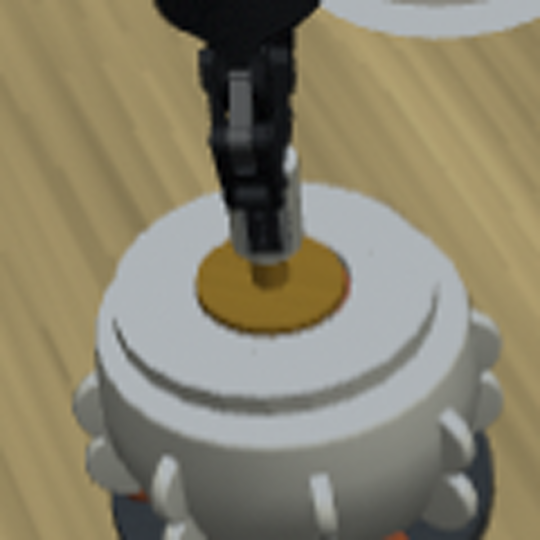

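z is down 4 mm of 5. The top crop shows the disc inside the recess with a thin gap at the upper right. I'll press lightly, without sliding further.

>>> {"op": "move_arm", "data": {"moves": [[[0.3,0.2,0,0,0,0,30],[0.3,0.2,0,0,0,0,30],[0.3,0.2,0,0,0,0,30],[0.3,0,0,0,0,0,30],[0.3,0,0,0,0,0,30],[0.3,0,0,0,0,0,30],[0.3,0,0,0,0,0,30],[0,0,0,0,0,0,30]]]}}

```text
clock: 15.95
tool_pos: [0.5485, 0.1982, 0.1981]
tcp_rot: [0.592, 0.39, -0.587, 0.391]
wrist_force: [-3.0, 0.4, 3.0]
gripper_width: 0.392
```

```bash
python3 - <<'E'
from h import *
go([.546,.1988,.202])
E
```

```text
t 15.95 pos [548.5 198.2 198.1] F [-3.    0.36  2.96] T [ 0.046  0.884 -0.014] w 0.392
tool x,y,z in world: [[0.005, 0.003, -1.0], [0.921, -0.39, 0.004], [-0.39, -0.921, -0.005]]
shift mm in tool: [-3.9 -2.5  0.4]
levelling turn deg in tool: [-0.   -0.28 -0.22]
```

>>> {"op": "move_arm", "data": {"moves": [[[0,0,0,0,0,0,42],[0,0,0,0,0,0,42],[0,0,0,0,0,0,42],[0,0,0,0,0,0,42],[0,0,0,0,0,0,42],[0,0,0,0,0,0,42],[0,0,0,0,0,0,42],[0,0,0,0,0,0,42]]]}}

```text
clock: 16.75
tool_pos: [0.5486, 0.1978, 0.1949]
tcp_rot: [0.591, 0.39, -0.589, 0.39]
wrist_force: [-0.2, -0.7, 0.0]
gripper_width: 0.493
```

```bash
python3 - <<'E'
from h import *
go([.546,.1988,.202])
from rel import *
o=rel('e',zb=.135)
for n,(c,cap) in o.items():
    W=cloud(c);hsv=cv2.cvtColor(c['img'],cv2.COLOR_BGR2HSV);h,s,v=[hsv[...,i].astype(int) for i in range(3)]
    d=np.hypot(W[...,0]-cap[0],W[...,1]-cap[1])
    b=(d<.036)&(h>=13)&(h<26)&(s>118)&(abs(W[...,2]-.142)<.012);P=W[b]
    pl=(d>.042)&(d<.072)&(abs(W[...,2]-.14)<.008)&(s<40);Q=W[pl]
    fit=lambda P:np.linalg.lstsq(np.c_[P[:,:2]-cap,np.ones(len(P))],P[:,2],rcond=None)[0]
    fp,fq=fit(P),fit(Q);print(n,len(P),len(Q),'disc-top minus plate mm',np.round((fp-fq)[2]*1e3,2),'tilt deg xy',np.round(np.degrees((fp-fq)[:2]),2))
E
```

```text
t 16.75 pos [548.6 197.8 194.9] F [-0.2  -0.72  0.05] T [ 0.03  -0.023  0.018] w 0.493
tool x,y,z in world: [[0.003, 0.002, -1.0], [0.92, -0.391, 0.002], [-0.391, -0.92, -0.003]]
shift mm in tool: [-7.2 -2.7  0.1]
levelling turn deg in tool: [-0.   -0.15 -0.12]
side cap [547.  197.2] err 0.46 30  cap-tcp in tool yz [-1.3  1.2]
top cap [544.9 199.2] err 0.22 30  cap-tcp in tool yz [-3.9  0.2]
side 464 1362 disc-top minus plate mm 3.26 tilt deg xy [-0.39 -0.08]
top 493 2277 disc-top minus plate mm 2.8 tilt deg xy [0.11 1.3 ]
```

View pics/e_top.png

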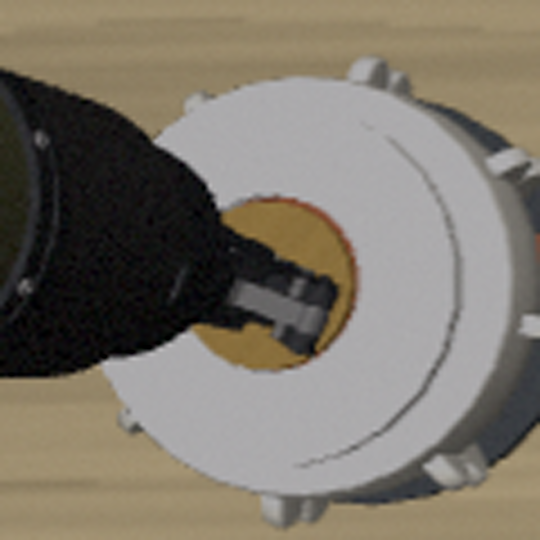

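View pics/e_side.png

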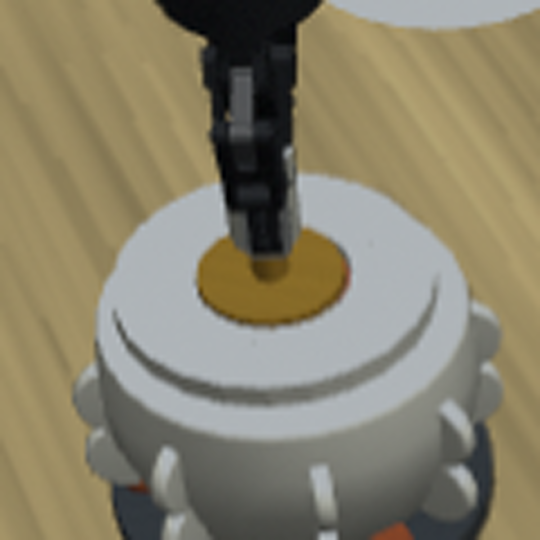

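Both depth fits put the disc top about 3 mm above the plate (2.8 and 3.3; home is 3.0), nearly level. In the crops the disc sits in the recess. Opening wider and withdrawing straight up.

>>> {"op": "move_arm", "data": {"moves": [[[0,0,0,0,0,0,70],[0,0,0,0,0,0,70],[0,0,0,0,0,0,70],[-4,0,0,0,0,0,70],[-10,0,0,0,0,0,70],[-20,0,0,0,0,0,70],[-30,0,0,0,0,0,70],[-35,0,0,0,0,0,70]]]}}

```text
clock: 17.65
tool_pos: [0.5467, 0.197, 0.2937]
tcp_rot: [-0.588, -0.39, 0.592, -0.39]
wrist_force: [0.4, 0.2, 0.3]
gripper_width: 0.817
```

>>> {"op": "move_arm", "data": {"moves": [[[-20,0,0,0,0,0,70],[0,-30,0,0,0,0,70],[0,-40,0,0,0,0,70],[0,-45,0,0,0,0,70],[0,-40,0,0,0,0,70],[0,-20,0,0,0,0,70],[0,0,0,0,0,0,70],[0,0,0,0,0,0,70]]]}}

```text
clock: 18.45
tool_pos: [0.3824, 0.2667, 0.3285]
tcp_rot: [0.595, 0.39, -0.586, 0.389]
wrist_force: [0.5, -0.2, -0.2]
gripper_width: 0.818
```

```bash
python3 - <<'E'
from h import *
go([.546,.1988,.202])
from m import *
from rel import fixfit
x0=np.array([.5455,.199])
for n in ['side','top']:
    c=ctrl.read_camera(n)
    W=cloud(c);hsv=cv2.cvtColor(c['img'],cv2.COLOR_BGR2HSV);h,s,v=[hsv[...,i].astype(int) for i in range(3)]
    d=np.hypot(W[...,0]-x0[0],W[...,1]-x0[1])
    P=W[(d<.032)&(h>=13)&(h<26)&(s>118)&(abs(W[...,2]-.142)<.012)]
    Q=W[(d>.042)&(d<.072)&(abs(W[...,2]-.14)<.008)&(s<40)]
    S=W[(d<.03)&(W[...,2]>.18)]
    fit=lambda P:np.linalg.lstsq(np.c_[P[:,:2]-x0,np.ones(len(P))],P[:,2],rcond=None)[0]
    fp,fq=fit(P),fit(Q);print(n,len(P),len(Q),'disc-plate mm',np.round((fp-fq)[2]*1e3,2),'tilt deg',np.round(np.degrees((fp-fq)[:2]),2),'socket',rfit(S),np.nanpercentile(S[:,2],[50,98]))
    u,w=proj(c,np.array([*x0,.15]));q=(max(0,int(u)-60),max(0,int(w)-70));cv2.imwrite(f'pics/f_{n}.png',cv2.resize(c['img'][q[1]:q[1]+120,q[0]:q[0]+120],None,fx=4.5,fy=4.5,interpolation=cv2.INTER_CUBIC))
    cv2.imwrite(f'pics/full_{n}.png',c['img'])
E
```

```text
t 18.45 pos [382.4 266.7 328.5] F [ 0.49 -0.16 -0.25] T [-0.054 -0.023 -0.039] w 0.818
tool x,y,z in world: [[0.01, 0.008, -1.0], [0.919, -0.394, 0.006], [-0.393, -0.919, -0.011]]
shift mm in tool: [127.5 176.4  -0.5]
levelling turn deg in tool: [-0.   -0.64 -0.33]
side 371 1360 disc-plate mm 3.43 tilt deg [-0.32 -0.05] socket (array([0.5458, 0.1975, 0.0151]), 207) [0.20790641 0.21727766]
top 555 2943 disc-plate mm 2.95 tilt deg [ 0.09 -0.58] socket (array([0.5444, 0.1982, 0.0144]), 186) [0.21464673 0.21805164]
```

View pics/f_top.png

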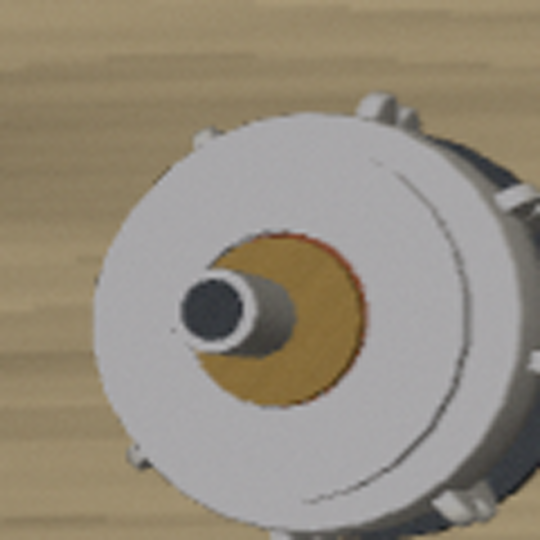

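View pics/f_side.png

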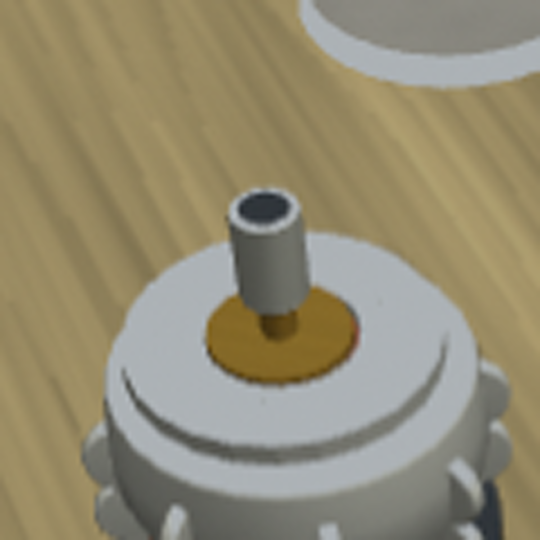

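View pics/full_side.png

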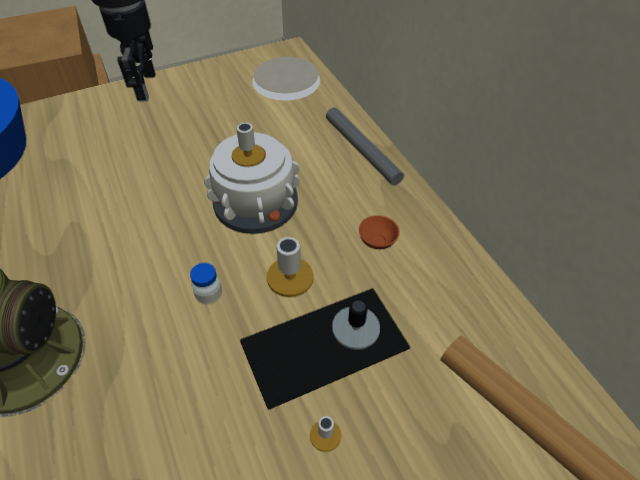

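The cap stands upright in the recess at side (247,150). The bowl (378,232), jar (205,280) and black-socket cap (357,322) have not moved. Handing in.

```bash
python3 -c "
from rig import ctrl
print(ctrl.hand_in())"
```

```text
the job is handed in; nothing more can be done
None
```

The cap is fitted and the job is handed in. I took the 72 mm brass, white-socket cap from the pad and laid it flat about 28 mm from the recess centre. I slid it across under a light press (about 4.5 N at most in the readings between moves) until it dipped in, then let go, and it settled fully home. The hand-over came at about 18.5 s of the 58 s allowed.

**Last checks:**
- **Seating:** the disc's top is 2.95 mm (top camera) and 3.4 mm (side camera) above the plate; fully home is 3.0 mm.
- **Level:** the tilt is within 0.6 degrees, and the socket stands upright over the disc.
- **Bystanders:** the final side picture shows the black-socket cap, jar and bowl at their starting places.
- **Arm:** the gripper is clear of everything, with no contact force.

**What disagreed:**
- The two cameras differed by up to about 5 mm in horizontal position, so I relied on the top camera and on feel.
- The drop stopped at 4 mm while the cap was still gripped; the last millimetre came when I let go.

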